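# Tighten the slanted screw of the specimen clamp

## Robot

A 6-joint arm with a two-finger parallel gripper is mounted at the origin on a cart in front of the work surface, level with it; the furniture and walls round the work are solid. World frame = base frame: x ahead of the robot, y to its left, z up, the work surface at z = 0. Lengths are in mm, angles in rad, forces in N, time in s.
With the tool pointing down it reaches from about 350 to 875 mm from the base axis. Payload 4.2 kg.
Tool frame: the origin (TCP) lies midway between the tips of the shut fingers; the grasp point (between the pads) lies arm.grip_depth behind it (arm.grip_depth is the distance from the TCP to the grasp point, in mm); z points along the fingers, y is the direction in which the jaws open and shut (so a half turn about z gives the same grasp; the last joint's range is limited). The gripper opens to 85 mm and grips with 20 to 120 N. Pads are 22 mm wide; open, the fingers measure 114 mm over their backs; the gripper's body (76 mm by 85 mm) begins 54 mm behind the grasp point. The pads swing forward as they close: fully open they stand 13 mm farther back than shut.
Start: joints at [-1.027, 0.385, 0.008, 0, -1.194, -0.259], TCP at [175.62, -599.797, 231.312] pointing down, gripper open.
Joint ranges: [-3.14, 3.14], [-1.21, 2.06], [-1.07, 1.41], [-3.16, 2.05], [-2.99, -0.16], [-3.1, 3.1]. Speed limits (rad/s): [2.79, 2.79, 3.14, 3.14, 3.14, 3.14].

## Interface

Orientations are given as a unit quaternion [x, y, z, w].
In Python, from bench import arm gives the robot as it stands.
- The arm moves only by the tool play_rows, never from a script. Its argument "motion" is one flat list of numbers, 7 for each row, row after row: the opening in per cent of the stroke, from 0 (shut) to 100 (fully open), then the shift along the world's x, y, z in cm, then the turn, a rotation vector about the world's x, y, z in degrees. A call has 1 to 5 rows; each row is the pose to reach, as a shift and turn from the pose commanded when the call began; what a row does not reach only later rows make up. A row lasts 1/8 s, in which the tool goes at most 62.5 mm and 10.7 degrees, less where a joint would pass 70% of its speed; a pose out of reach is approached as far as the arm can. A call with a gripper value outside its range is refused whole. The fingers move at their own pace and stop on an object; the grip force is fixed at half the most. Time passes only in rows, so rows that repeat a pose let the fingers close. It gives the time, the measured TCP pose, the force and the opening at its end, in the units of the state.
- arm.read_state(): the state, without advancing time (a new reading comes with each control period).
- arm.get_image(name): name is "scene" or "top" or "wrist"; returns (picture, depth): 480x640x3 uint8, red, green, blue; 480x640 float32, mm along the optical axis (not along the pixel's ray), 0 where there is no reading.
- arm.camera_info(name): a dict with "fovy" (degrees; the focal length in pixels is half the picture's height over the tangent of half this angle, whatever the lens; pixels are square), "cx", "cy" (the principal point, pixels), "R" (3x3) and "t" (3): a world point X has camera coordinates R X + t. Camera axes: x right, y down, z forward; pixel columns grow to the right and rows downward; lengths in mm; the calibration is good to about 2 mm. A picture is of the moment at which its call begins: read the wrist's pose just before it. camera_info takes no time and is no camera call; for the wrist camera it gives the pose at the moment of the call.
- arm.job_done(): hands the job in, once; it reports no verdict.
Trained networks look in the newest picture that a camera, given by its name, has taken for a name from the list of things; names that differ only in an ending like _2 or _b are one class to them, and where a whole thing is asked for, a point or a joint stands for the part that bears it (a point fixed in the world has none). Each returns a list of dicts, best first, with "confidence" (0 to 1); they miss things now and then, are a little off and sometimes report something else, mostly with a low value. They report only what shows in the picture. A call takes as long as a camera call. They do not tell look-alikes from the thing itself.
- arm.outline_of(thing, camera): "mask" (480x640 bool, what is visible of it) and "extent" ([left, top, width, height] in pixels, round what is visible of it).
- arm.place_of(thing, camera): "uv" ([column, row] in pixels: a listed point, or the origin of a listed thing).
The state is a dict: "clock": time; "joints": joint angles; "joint_vel": joint speeds; "joint_efforts": joint torques, N m; "position": TCP position; "ee_rot": TCP orientation; "contact_force": force on the tool from outside, world axes, zero at the start; "wrist_torque": the same for the moment, N m; "gripper_width": finger opening in mm.
Only numpy, scipy, OpenCV 4.12 (cv2) and the standard library are available. Lean on these libraries where they do the work, as an engineer would, in place of code of your own. Each camera call takes 0.05 s, during which the arm holds its last target.

## Task

Take the blue-handled driver from its stand, set its cross bit squarely into the cross recess of the slanted clamp screw, in line with the screw, before you turn it. Drive the screw clockwise to its stop so that the rock specimen is held, then stand the driver back upright in its stand and let go. Leave the other things on the bench where they are.

Things in the scene. Friction and masses are not known exactly. Their poses are not given: they have to be found in the camera images.
- driver: Driver, 165 mm long, 0.12 kg: steel cross bit, round shank 13 mm thick to z = 75 mm, round black flange 38 mm wide at z = 75 to 81 mm, blue square handle 28 by 28 mm at z = 81 to 161 mm, cap. Origin at the bit's end; z runs from bit to handle; x and y are square to the handle's flats. At the start it hangs upright by its flange in the stand, turned any way.
- driver_tip (a point): End of the driver's bit, on its axis (= the driver's origin and axes). Cross bit: four fins along +-x and +-y, in line with the handle's flats, 20 mm tip to tip and 4 mm thick over z = 2 to 14 mm (17 by 2.8 mm over the first 2 mm).
- driver_stand: Fixed stand, 78 by 78 by 85 mm: aluminium base and two side walls, black top plate 12 mm thick. Origin at the centre of its underside, z up. It stays where it is. (To the right of clamp and stand, straight ahead of the robot, a fixed microscope stands 0.42 m high; it spans y = -0.17 to 0.05 m and its eyepieces reach back to x = 0.45 m, so pass it on the robot's side.)
- stand_hole (a point): Centre of the through hole in the stand's top face (85 mm up), 26 mm wide with a 3 mm chamfer; z up. With the driver stored, its flange rests on this face and the end of its bit is 75 mm below this point.
- clamp: Fixed grey specimen clamp, base 150 by 116 mm, about 140 mm high, with a rock under a bridge. Origin near the centre of its underside, z up; its front is its -x side. The screw's axis lies in its x-z plane and leans 30 degrees from vertical towards the front. The screw head is its highest part; the way to it along the axis is free.
- screw_head (a point): Centre of the outer face of the screw's steel head (33 mm wide); z points outward along the axis. Moves with the depth, does not turn. The face has a cross recess: two slots at right angles, 8 mm wide, open at the rim, 8 mm deep. Which way they point is not given and differs each time: look, or probe with light presses while turning until the bit drops in (repeats every 90 degrees).
- recess_floor (a point): Centre of the floor of the cross recess, on the axis, 8 mm below screw_head; same axes. With the bit fully in, driver_tip lies here.
- screw_depth (a joint): How far the screw has gone in, m. Starts between 0 and 0.0013; home against its stop at 0.00275. Turning clockwise, seen from the head, drives it in 1.9 mm per radian, so 0.75 to 1.45 rad is needed. It takes about 0.12 N m to turn; the torque rises steeply at the stop. Pressing does not turn it.
- marker_black: White marker pen with black cap, 124 mm, lying on the right of the bench; origin at its underside. A bystander.
- loupe: Small folding loupe, 32 mm, lying far left; origin at its underside. A bystander.
- rock_2: Reddish-brown rock, 50 mm, lying behind the work; origin at its underside. A bystander.
There are look-alikes about, which are no part of the job. What is shaped like the driver but turquoise is not meant.

How it is judged (in metres and radians):
On the way, in this order (a step that is already met when the one before it is completed fails the run):
1. the bit is fully in the recess (its end within 5 mm of the recess floor's centre) and the driver in line with the screw within 7 degrees, before the screw has been turned (moved less than 0.4 mm) (distance between driver_tip and recess_floor below 0.005 m and angle between the z axis of driver and the z axis of recess_floor, either way round below 0.122 rad and distance of screw_head from where it was at the start of the episode below 0.0004 m), for 0.1 s.
2. the screw is driven to its stop (depth over 2.4 mm) with the bit still in the recess (value of joint screw_depth above 0.0024 m and distance between driver_tip and recess_floor below 0.006 m), for 0.1 s.
At the end, for the whole second after the job is handed in: The screw is at its stop (depth over 2.4 mm of 2.75 mm) and the driver stands upright (within 5 degrees) and at rest in the hole of its stand, its flange down on the top (bit end at least 70 mm below the top face, within 8 mm of the hole's axis) (value of joint screw_depth above 0.0024 m and horizontal distance between driver_tip and stand_hole below 0.008 m and z of driver_tip in the frame of stand_hole below -0.07 m and angle between driver's own z axis and vertical below 0.09 rad and linear speed of driver below 0.02 m/s); the robot touches nothing.
It fails at once if the screw is turned by the driver while the driver is more than 10 degrees out of line with it (contact force between driver and clamp above 1 N and velocity of joint screw_depth above 0.0005 m/s and angle between the z axis of driver and the z axis of recess_floor, either way round above 0.175 rad).
It fails at once if a bystander (marker, loupe or brown rock) is pushed more than 30 mm (distance of any of marker_black, loupe, rock_2 from where it was at the start of the episode above 0.03 m).
It also fails if it takes over 72 s, if anything falls off the work surface, if the arm or the gripper's body presses on something with over 40 N, if the wrist force passes 120 N, or if a joint passes its speed limit or range.

## Working session

There is one attempt and no reset: what is moved stays moved. The work goes in short steps, Python scripts to look and compute and a tool call to move; the robot and the scene stay as the last step left them, time stands still between calls to the robot, and variables do not carry over. Pictures are saved under pics/ and viewed, and the job is handed in when it is done.

Besides the shell and the picture viewer there is one more tool, called as name(argument=value, ...) on one line, values as JSON. play_rows: Moves the arm, as the interface text tells. Its arguments: {"type":"object","properties":{"motion":{"type":"array","items":{"type":"number"}}},"required":["motion"]}

```bash
ls -la; mkdir -p pics; python3 - <<'E'
from bench import arm
import cv2
s=arm.read_state(); print(s); print(arm.grip_depth)
for n in ["scene","top","wrist"]:
    im,d=arm.get_image(n); cv2.imwrite(f"pics/{n}0.png",im[:,:,::-1]); print(n,arm.camera_info(n))
E
```

```text
total 12
drwxr-xr-x  3 agent agent 4096 Dec  6 19:05 .
drwxr-xr-x 23 root  root  4096 Dec  6 19:05 ..
drwxr-xr-x  2 agent agent 4096 Dec  6 19:05 pics
{'clock': 0.0, 'joints': array([-1.02741493e+00,  3.85563339e-01,  6.62822607e-03, -5.30100310e-04,
       -1.19402049e+00, -2.58626173e-01]), 'joint_vel': array([ 0.0005084 ,  0.00114457, -0.00036597, -0.00108076, -0.00179146,
        0.00045114]), 'joint_efforts': array([-8.30057361e-04, -3.92287874e+01,  1.88397700e+01,  4.18613791e+00,
       -4.67050209e-03,  6.64499368e-06]), 'position': array([ 175.45016808, -599.2505498 ,  230.21382895]), 'ee_rot': array([-1.41800184e-01,  9.89894682e-01,  1.09015273e-03, -1.94619410e-04]), 'contact_force': array([ 0.10778409, -0.17528696,  0.73339864]), 'wrist_torque': array([0.02024864, 0.01574619, 0.00235165]), 'gripper_width': 85.47270693194969}
18.700000000000003
scene {'fovy': 56.66041597001729, 'cx': 314.91980429964536, 'cy': 247.75921743966873, 'R': array([[-0.70274465, -0.71141328,  0.00641051],
       [-0.39873324,  0.38638025, -0.83169832],
       [ 0.58920434, -0.58702764, -0.55519078]]), 't': array([ 412.17452885,  282.65643866, 1050.29618797])}
top {'fovy': 57.20160952815678, 'cx': 315.5900420709258, 'cy': 238.08290440997442, 'R': array([[-0.00621758, -0.99981103, -0.01841846],
       [-0.99595012,  0.00784353, -0.08956469],
       [ 0.08969224,  0.017787  , -0.99581069]]), 't': array([  70.79449785,  543.64407663, 1383.16348359])}
wrist {'fovy': 71.89161141907188, 'cx': 317.0277176122953, 'cy': 237.93507861260267, 'R': array([[-0.2799732 ,  0.96000695,  0.00129189],
       [ 0.91666118,  0.26693169,  0.29745545],
       [ 0.28521445,  0.08446378, -0.95473482]]), 't': array([624.40687017, -39.34191723, 378.13778851])}
```

View pics/scene0.png

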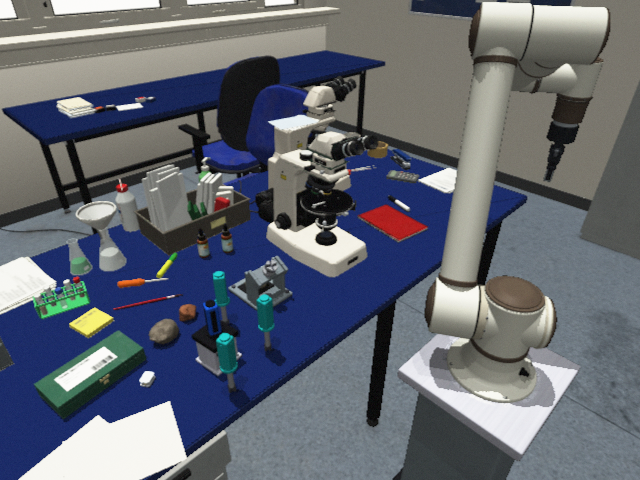

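View pics/top0.png

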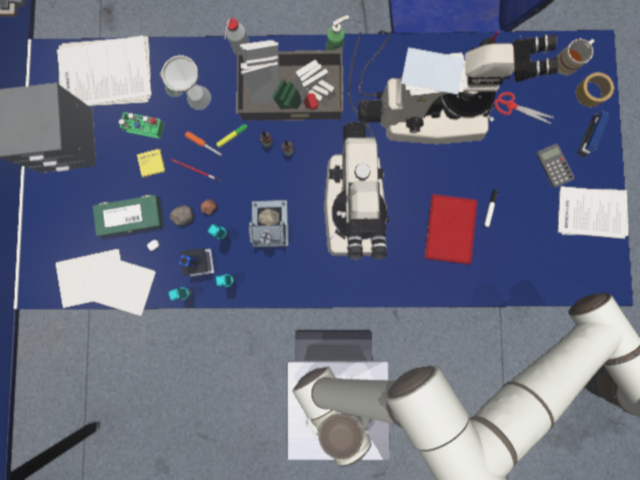

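Scene view: the blue driver in its stand is at (210,317). Turquoise look-alikes stand at (220,288), (265,313) and (227,352). The clamp is at (263,283). In the top view the blue driver is at about (185,261), the turquoise ones at (217,231), (225,281) and (179,294), and the clamp at (268,224).

```bash
cat > h.py <<'E'
from bench import arm
import numpy as np, cv2
from scipy.spatial.transform import Rotation as Rn
def K(ci): 
    f=240/np.tan(np.radians(ci['fovy']/2)); return f,ci['cx'],ci['cy']
def cloud(d,ci):
    f,cx,cy=K(ci); v,u=np.mgrid[0:480,0:640]
    P=np.stack([(u-cx)/f*d,(v-cy)/f*d,d],-1).astype(float)
    W=(P-ci['t'])@ci['R']; W[d<=0]=np.nan; return W
def proj(X,ci):
    f,cx,cy=K(ci); c=np.asarray(X)@ci['R'].T+ci['t']; return np.stack([cx+f*c[...,0]/c[...,2],cy+f*c[...,1]/c[...,2]],-1)
def crop(im,x0,y0,x1,y1,name,k=None):
    c=im[y0:y1,x0:x1,::-1]; k=k or min(800/(x1-x0),600/(y1-y0)); cv2.imwrite(name,cv2.resize(c,None,fx=k,fy=k,interpolation=cv2.INTER_CUBIC))
def uvline(uv,ci):
    f,cx,cy=K(ci); r=ci['R'].T@np.array([(uv[0]-cx)/f,(uv[1]-cy)/f,1]); return -ci['R'].T@ci['t'],r
def atz(uv,ci,z):
    o,r=uvline(uv,ci); return o+r*(z-o[2])/r[2]
E
python3 - <<'E'
from h import *
for n in ["scene","top"]:
    im,d=arm.get_image(n); ci=arm.camera_info(n); W=cloud(d,ci)
    np.savez(f"{n}0.npz",im=im,W=W,d=d)
    for t in ["driver","driver_stand","stand_hole","clamp","screw_head","marker_black","loupe","rock_2"]:
        for r in arm.place_of(t,n)[:5]:
            u,v=r['uv']; iu,iv=int(round(u)),int(round(v))
            print(n,t,np.round(r['uv'],1),round(r['confidence'],2), np.round(W[iv,iu]) if 0<=iu<640 and 0<=iv<480 else None, 'z0',np.round(atz(r['uv'],ci,0)[:2]))
    if n=="top": crop(im,140,190,310,320,"pics/topc.png")
    else: crop(im,170,240,310,400,"pics/scenec.png")
E
```

```text
scene driver [231.1 389. ] 0.94 [370. 475.   7.] z0 [375. 472.]
scene driver [224.7 321.5] 0.59 [548. 365.  16.] z0 [565. 356.]
scene driver_stand [219.  359.5] 0.66 [378. 488. 104.] z0 [466. 442.]
scene driver_stand [149.1 378.2] 0.29 [515. 593.  18.] z0 [531. 588.]
scene stand_hole [214.4 333.4] 0.91 [458. 448.  97.] z0 [547. 400.]
scene stand_hole [187.2 314.1] 0.73 [630. 425.  29.] z0 [659. 411.]
scene clamp [260.6 291. ] 0.95 [580. 220.  17.] z0 [598. 208.]
scene clamp [274.9 262.3] 0.45 [534. 201. 132.] z0 [678.  86.]
scene clamp [222.  356.6] 0.35 [368. 486. 118.] z0 [469. 431.]
scene screw_head [271.2 262.5] 0.64 [540. 210. 134.] z0 [685.  95.]
scene marker_black [400.3 205.1] 0.51 [ 620. -489.   12.] z0 [ 631. -507.]
scene loupe [148.5 382.5] 0.44 [521. 595.   2.] z0 [520. 595.]
scene rock_2 [185.3 313.9] 0.68 [634. 428.  28.] z0 [664. 414.]
top driver [189.5 293.6] 0.79 [368. 470.  15.] z0 [369. 477.]
top driver [226.9 233.6] 0.63 [562. 358.  -3.] z0 [563. 358.]
top driver [231.4 279. ] 0.6 [416. 323.  90.] z0 [415. 341.]
top driver [201.  261.7] 0.55 [468. 418.  81.] z0 [472. 441.]
top driver_stand [200.6 259.6] 0.92 [474. 418.  83.] z0 [479. 443.]
top stand_hole [194.7 261.1] 0.73 [470. 427. 116.] z0 [474. 462.]
top stand_hole [269.  224.5] 0.7 [588. 214.  44.] z0 [592. 220.]
top stand_hole [156.6 242.2] 0.15 [537. 585.   5.] z0 [537. 588.]
top clamp [270.6 224.1] 0.78 [588. 208.  46.] z0 [593. 214.]
top screw_head [263.5 236. ] 0.53 [542. 218. 131.] z0 [555. 237.]
top marker_black [491.  207.8] 0.47 [ 637. -497.   19.] z0 [ 641. -504.]
top loupe [156.4 246.4] 0.43 [524. 586.  10.] z0 [523. 589.]
top rock_2 [211.2 204.8] 0.45 [652. 402.  36.] z0 [659. 411.]
```

View pics/topc.png

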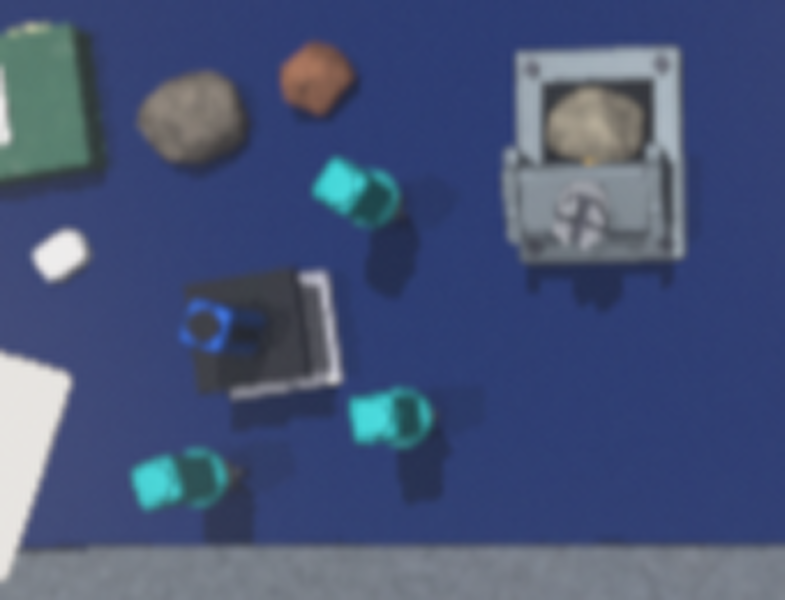

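View pics/scenec.png

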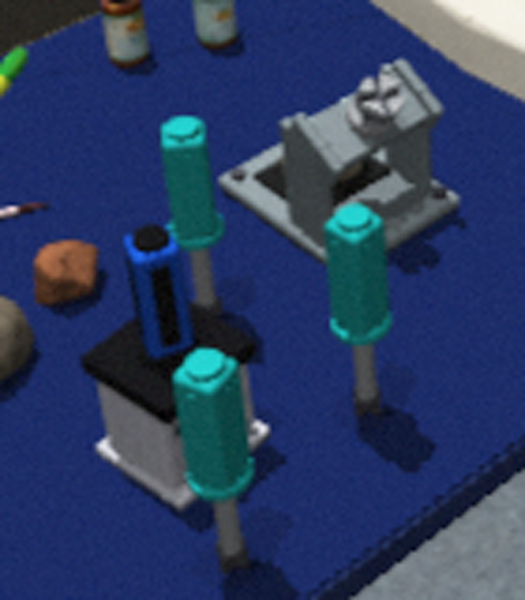

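play_rows(motion=[100, 1.5, 4.5, 4, 0, 0, 10, 100, 3, 9, 8, 0, 0, 20, 100, 4.5, 14, 11, 0, 0, 30, 100, 6, 19, 13, 0, 0, 40, 100, 7.5, 24, 15, 0, 0, 50])

```text
clock: 1.68
position: [250.7, -358.2, 382.3]
ee_rot: [-0.549, 0.836, -0.0, 0.0]
contact_force: [2.2, 0.6, 0.8]
gripper_width: 85.1
```

play_rows(motion=[100, 2, 5, 0, 0, 0, 10, 100, 4, 10, 0, 0, 0, 20, 100, 6, 15, 0, 0, 0, 30, 100, 8, 20, 0, 0, 0, 40, 100, 9, 26, 0, 0, 0, 50])

```text
clock: 2.3
position: [340.9, -98.2, 381.5]
ee_rot: [0.851, -0.526, 0.0, -0.0]
contact_force: [0.8, 0.4, -0.3]
gripper_width: 85.7
```

```bash
python3 - <<'E'
from h import *
s=arm.read_state(); print(s['position'],s['joints'],s['clock'],Rn.from_quat(s['ee_rot']).as_matrix())
W=np.load('top0.npz')['W']; d=np.load('scene0.npz')
for nm in ['top0','scene0']:
    z=np.load(nm+'.npz'); im=z['im'].astype(int); W=z['W']
    m=(im[...,2]>im[...,0]+70)&(W[...,2]>95)&(W[...,2]<190)&(im[...,1]<im[...,2]-40)&(abs(W[...,0]-470)<60)&(abs(W[...,1]-430)<60)
    print(nm,m.sum(),np.nanmedian(W[m],0),W[m][:,2].max())
    m=(W[...,2]>160)&(W[...,2]<190)&(abs(W[...,0]-470)<60)&(abs(W[...,1]-430)<60); print(m.sum(),W[m].mean(0))
E
```

```text
[340.92292272 -98.20424736 381.46386829] [ 1.86849256e-01 -1.84623856e-01 -2.71861057e-01  8.80904174e-05
 -1.48271446e+00  2.77225229e-01] 2.3 [[ 4.47602127e-01 -8.94232419e-01  8.46263129e-04]
 [-8.94232764e-01 -4.47602233e-01  7.06865800e-05]
 [ 3.15579035e-04 -7.88395680e-04 -9.99999639e-01]]
top0 51 [470.74173719 437.16701944 171.08956223] 179.59036584472958
101 [469.32886312 439.95314978 173.25654037]
scene0 203 [458.43675281 450.91549562 155.35145038] 177.36524738017295
163 [463.05218134 444.66118966 171.62158084]
```

play_rows(motion=[100, 0, 6, 0, 0, 0, 0, 100, 0, 12, 0, 0, 0, 0, 100, 0, 18, 0, 0, 0, 0, 100, 0, 24, 0, 0, 0, 0, 100, 2, 30, 0, 0, 0, 0])

```text
clock: 2.92
position: [359.5, 201.4, 382.6]
ee_rot: [0.85, -0.526, 0.0, -0.002]
contact_force: [1.1, -0.5, 1.2]
gripper_width: 85.3
```

play_rows(motion=[100, 2, 5, 0, 0, 0, 0, 100, 4, 10, 0, 0, 0, 0, 100, 5, 13, 0, 0, 0, 0, 100, 5, 13, 0, 0, 0, 0])

```text
clock: 3.42
position: [410.7, 331.2, 379.7]
ee_rot: [0.85, -0.527, -0.0, 0.001]
contact_force: [0.4, -0.2, -0.8]
gripper_width: 85.0
```

```bash
python3 - <<'E'
from h import *
s=arm.read_state(); print(s['position'],s['joints'],s['clock'])
ci=arm.camera_info('wrist'); im,d=arm.get_image('wrist'); np.savez('w1.npz',im=im,d=d,W=cloud(d,ci),R=ci['R'],t=ci['t']); cv2.imwrite('pics/w1.png',im[...,::-1])
W=cloud(d,ci)
for t in ["driver","stand_hole","driver_stand","screw_head","clamp","recess_floor"]:
    for r in arm.place_of(t,'wrist')[:4]:
        u,v=np.clip(np.round(r['uv']).astype(int),0,[639,479]); print(t,np.round(r['uv'],1),round(r['confidence'],2),np.round(W[v,u]))
E
```

```text
[410.66133208 331.23515965 379.74869052] [ 9.86313574e-01  1.49086447e-01  4.99528181e-02 -2.51137586e-04
 -1.47432735e+00 -5.25670247e-01] 3.425
driver [298.6 273.3] 0.97 [376. 467.  26.]
driver [253.2 234.1] 0.94 [466. 419.  83.]
driver [221.9 159.7] 0.79 [553. 355.  27.]
driver [315.  190.1] 0.7 [417. 324. 102.]
stand_hole [244.7 244.3] 0.81 [468. 426. 111.]
driver_stand [255.1 230.6] 0.66 [465. 413.  84.]
screw_head [262.3  56. ] 0.74 [535. 216. 118.]
screw_head [254.2 234.9] 0.33 [464. 419.  83.]
clamp [237.6  57.5] 0.74 [562. 228. 102.]
recess_floor [258.6  52.9] 0.8 [538. 215. 121.]
```

View pics/w1.png

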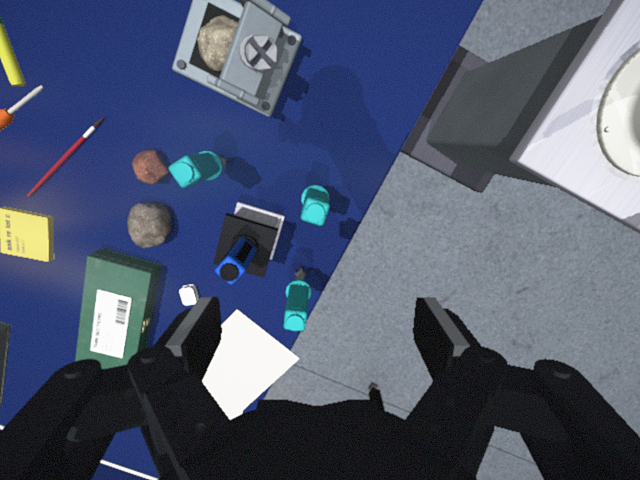

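The wrist view shows the blue driver at (236,260) in the black-topped stand. The turquoise look-alikes are at (197,168), (314,204) and (297,305). The screw head, with its cross, is at (261,52).

```bash
python3 - <<'E'
from h import *
z=np.load('w1.npz'); im=z['im']; W=z['W']
crop(im,200,195,300,295,'pics/w1d.png',6); crop(im,225,20,305,90,'pics/w1s.png',7)
# driver cap/handle
m=(W[...,2]>95)&(W[...,2]<190)&(abs(W[...,0]-470)<50)&(abs(W[...,1]-430)<50)
for a,b in [(95,110),(110,125),(125,140),(140,155),(155,165),(165,171),(171,180)]:
    k=m&(W[...,2]>a)&(W[...,2]<b); print(a,b,k.sum(),np.round(W[k].mean(0),1))
k=m&(W[...,2]>163); hull=cv2.minAreaRect(W[k][:,:2].astype(np.float32)); print(hull)
# stand top plane
k=(abs(W[...,2]-85)<5)&(abs(W[...,0]-470)<60)&(abs(W[...,1]-430)<60); print(k.sum(),np.median(W[k],0),cv2.minAreaRect(W[k][:,:2].astype(np.float32)))
# screw head
k=(W[...,2]>105)&(abs(W[...,0]-540)<40)&(abs(W[...,1]-215)<40); print(k.sum()); P=W[k]
np.save('sp.npy',P); print(np.round(P.mean(0)),P.max(0),P.min(0))
E
```

```text
95 110 90 [466.5 427.6 102.9]
110 125 104 [466.1 427.8 117.9]
125 140 115 [466.4 427.7 133.2]
140 155 121 [466.6 427.6 148.1]
155 165 90 [466.9 428.  160.1]
165 171 262 [468.1 435.7 168.4]
171 180 279 [468.6 439.8 173.5]
((468.5064392089844, 439.6905822753906), (27.81608009338379, 27.419696807861328), 72.7422103881836)
1910 [466.21807902 427.72128804  83.64700846] ((468.60687255859375, 440.53564453125), (74.18415069580078, 75.18417358398438), 8.796304702758789)
1592
[549. 214. 117.] [572.22519221 254.67108359 136.44663345] [519.11568167 175.0459379  105.00564236]
```

View pics/w1d.png

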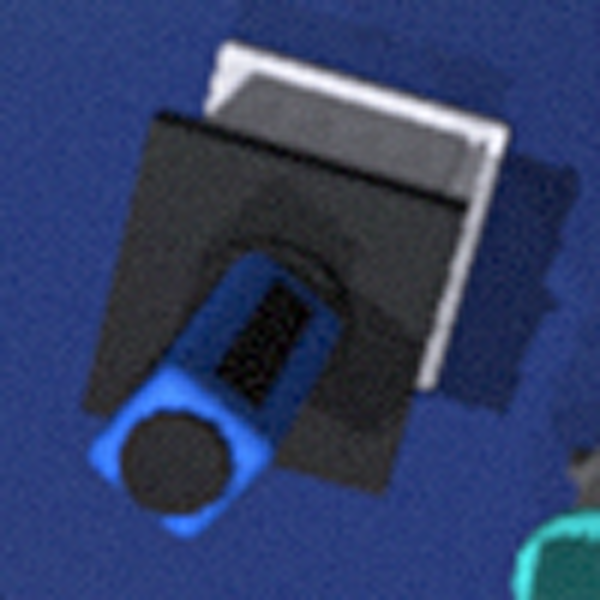

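View pics/w1s.png

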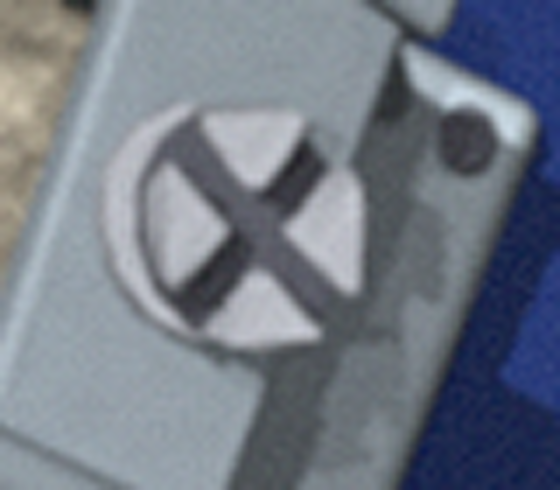

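```bash
cat > fit.py <<'E'
from h import *
def face(W,im,uv,r=45):
    # brute plane fit on bright head pixels near uv
    P0=W[int(round(uv[1])),int(round(uv[0]))]
    k=(np.linalg.norm(W-P0,axis=-1)<30)&(im.min(-1)>150)
    P=W[k]; best=None; rng=np.random.default_rng(0)
    for _ in range(2000):
        a=P[rng.choice(len(P),3,False)]; n=np.cross(a[1]-a[0],a[2]-a[0]); 
        if np.linalg.norm(n)<20: continue
        n/=np.linalg.norm(n); i=abs((P-a[0])@n)<1.5
        if best is None or i.sum()>best.sum(): best=i
    Q=P[best]; c=Q.mean(0); n=np.linalg.svd(Q-c)[2][2]; n*=np.sign(n[2]); return c,n,len(P),best.sum(),Q
E
python3 - <<'E'
from fit import *
z=np.load('w1.npz'); c,n,a,b,Q=face(z['W'],z['im'],(258,47)); print(c,n,a,b,np.degrees(np.arccos(n[2])),np.degrees(np.arctan2(n[1],n[0])))
W=z['W'];k=(abs(W[...,2]-10)<9)&(abs(W[...,0]-590)<120)&(abs(W[...,1]-215)<90)&(z['im'][...,0]>90); k=k.astype(np.uint8)
print(k.sum(),cv2.minAreaRect(W[k>0][:,:2].astype(np.float32)))
n=np.array([-.5,0,.866]); o=z['R'][2]; print('o',o)
tgt=-n; ax=np.cross(o,tgt); ang=np.arcsin(np.linalg.norm(ax)); rv=ax/np.linalg.norm(ax)*ang; print('rotvec deg',np.degrees(rv))
s=arm.read_state(); T=Rn.from_quat(s['ee_rot']).as_matrix(); cam=-z['R'].T@z['t']
off=Rn.from_rotvec(rv).apply(cam-s['position']); head=c
camt=head+n*240; print('tcp target',camt-off,'shift cm',(camt-off-s['position'])/10)
E
```

```text
[534.08746994 213.58656308 127.81852003] [-0.5054668  -0.01433251  0.86272701] 559 319 30.375835749904912 -178.37581371331015
3077 ((593.2103271484375, 214.8001708984375), (148.2259063720703, 115.08039855957031), 1.2954721450805664)
o [-0.13298328  0.26406304 -0.95529375]
rotvec deg [-14.25831939 -36.96227015  -8.23228602]
tcp target [480.34901993 239.96838429 195.20839476] shift cm [  7.01387773  -8.86965952 -18.68647828]
```

play_rows(motion=[100, 2, -3, -4, -2.9, -7.4, -1.6, 100, 4, -6, -8, -5.8, -14.8, -3.3, 100, 6, -8, -12, -8.7, -22.2, -5, 100, 7, -8.9, -16, -11.6, -29.6, -6.6, 100, 7, -8.9, -18.7, -14.3, -37, -8.2])

```text
clock: 4.4
position: [482.8, 237.4, 204.3]
ee_rot: [0.765, -0.557, 0.319, -0.057]
contact_force: [1.7, 0.1, 0.5]
gripper_width: 85.2
```

play_rows(motion=[100, 0, 0, 0, 0, 0, 0])

```text
clock: 4.53
position: [482.2, 235.9, 202.8]
ee_rot: [0.766, -0.556, 0.318, -0.053]
contact_force: [-0.5, 0.0, 0.9]
gripper_width: 85.4
```

```bash
python3 - <<'E'
from fit import *
s=arm.read_state(); print(s['position'],s['joints'],s['clock'],s['joint_vel'])
ci=arm.camera_info('wrist'); im,d=arm.get_image('wrist'); W=cloud(d,ci); np.savez('w2.npz',im=im,d=d,W=W,R=ci['R'],t=ci['t']); cv2.imwrite('pics/w2.png',im[...,::-1])
for t in ["screw_head","recess_floor"]:
    for r in arm.place_of(t,'wrist')[:4]:
        u,v=np.clip(np.round(r['uv']).astype(int),0,[639,479]); print(t,np.round(r['uv'],1),round(r['confidence'],2),np.round(W[v,u]))
E
```

```text
[482.22058668 235.89501244 202.84594585] [ 0.96364578  0.17322429 -0.82024872  1.03511568 -0.77915921 -1.48585515] 4.525 [ 0.00145771 -0.02868147  0.13049029 -0.11214359 -0.02305927  0.08289509]
screw_head [316.1 247.5] 0.68 [537. 216. 119.]
recess_floor [314.1 247.1] 0.96 [538. 216. 120.]
```

View pics/w2.png

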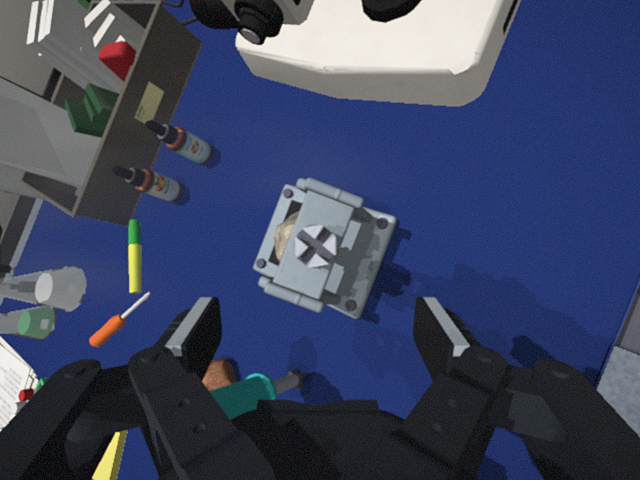

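The wrist camera is looking along the screw axis. The screw head is at (316,246) and its cross is clear. Next I'll rectify this onto the face plane.

```bash
python3 - <<'E'
from fit import *
z=np.load('w2.npz'); W=z['W']; im=z['im']; ci=arm.camera_info('wrist'); ci['R']=z['R'];ci['t']=z['t']
c,n,a,b,Q=face(W,im,(308,238)); print(c,n,a,b,np.degrees(np.arccos(n[2])),np.degrees(np.arctan2(n[1],n[0])))
n=np.array([-.5*np.cos(.0226),-.5*np.sin(.0226),.866]); 
# clamp-x in-face direction u: perpendicular to n in clamp xz-plane ; v=clamp y
v=np.array([-np.sin(.0226),np.cos(.0226),0]); u=np.cross(v,n)
g=np.linspace(-25,25,501); A,B=np.meshgrid(g,g) # A along u, B along v
X=c+A[...,None]*u+B[...,None]*v
p=proj(X,ci).astype(np.float32)
r=cv2.remap(im,p[...,0],p[...,1],cv2.INTER_CUBIC); cv2.imwrite('pics/rect.png',r[...,::-1])
g=cv2.cvtColor(r,cv2.COLOR_RGB2GRAY); np.save('rect.npy',g)
# slot template match
best=[]
for th in np.arange(0,90,1.):
    t=np.radians(th)
    for du in np.arange(-5,5.1,.5):
        for dv in np.arange(-5,5.1,.5):
            a=(A-du)*np.cos(t)+(B-dv)*np.sin(t); b=-(A-du)*np.sin(t)+(B-dv)*np.cos(t); rr=np.hypot(A-du,B-dv)
            a=a[::5,::5];b=b[::5,::5];rr=rr[::5,::5]
            s=(rr<15)&(np.minimum(abs(a),abs(b))<3.5); l=(rr<15)&(np.minimum(abs(a),abs(b))>4.5)
            best.append((g[::5,::5][l].mean()-g[::5,::5][s].mean(),th,du,dv))
best.sort(); print(best[-6:])
_,th,du,dv=best[-1]; print('centre',c+du*u+dv*v,u,v)
E
```

```text
[533.85663436 213.93201914 127.6674969 ] [-0.50132968 -0.00539776  0.86523952] 809 550 30.089933829896143 -179.3831265373812
[(np.float64(118.17909747934486), np.float64(71.0), np.float64(0.5), np.float64(0.5)), (np.float64(118.20570055501813), np.float64(72.0), np.float64(0.5), np.float64(0.5)), (np.float64(118.25933860423504), np.float64(71.0), np.float64(0.5), np.float64(0.0)), (np.float64(118.31586336615521), np.float64(71.0), np.float64(0.0), np.float64(0.0)), (np.float64(118.32885364706898), np.float64(72.0), np.float64(0.5), np.float64(0.0)), (np.float64(118.41177130226602), np.float64(72.0), np.float64(0.0), np.float64(0.0))]
centre [533.85663436 213.93201914 127.6674969 ] [0.86577885 0.01956993 0.5       ] [-0.02259808  0.99974463  0.        ]
```

View pics/rect.png

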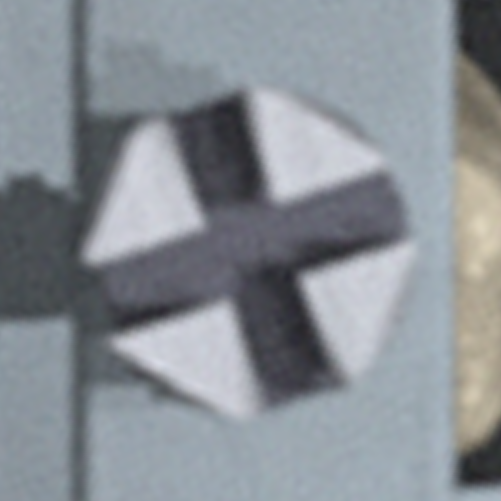

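```bash
cat > tgt.py <<'E'
from h import *
def go(p,R):
    s=arm.read_state(); T=Rn.from_quat(s['ee_rot']); rv=np.degrees((Rn.from_matrix(R)*T.inv()).as_rotvec())
    print('clock',s['clock'],'shift cm',np.round((np.array(p)-s['position'])/10,2),'turn',np.round(rv,2),np.linalg.norm(rv),'F',np.round(s['contact_force'],1),'w',s['gripper_width'],'q',np.round(s['joints'],2))
def down(y):
    y=np.radians(y); x=np.array([np.cos(y),np.sin(y),0]); z=np.array([0,0,-1.]); return np.stack([x,np.cross(z,x),z],1)
n=np.array([-.5*np.cos(.0226),-.5*np.sin(.0226),.866]); n/=np.linalg.norm(n)
v=np.array([-np.sin(.0226),np.cos(.0226),0]); u=np.cross(v,n)
def scr(a):
    a=np.radians(a); x=u*np.cos(a)+v*np.sin(a); return np.stack([x,np.cross(-n,x),-n],1)
head=np.array([533.9,213.9,127.7])
E
python3 - <<'E'
from tgt import *
go([468.5,440,250],down(-17.3)); 
E
```

```text
clock 4.675 shift cm [-1.61 20.06  4.28] turn [-1.16 39.06 52.85] 65.73234851594829 F [0.2 0.5 0.1] w 85.43535016556858 q [ 0.96  0.17 -0.81  1.03 -0.78 -1.48]
```

play_rows(motion=[100, -0.5, 3, 2, -0.2, 5.6, 7.5, 100, -1, 6, 4.5, -0.3, 11.2, 15.1, 100, -1.3, 9, 6, -0.5, 16.7, 22.6, 100, -1.6, 12, 6, -0.7, 22.3, 30.2, 100, -1.6, 15, 6, -0.8, 27.9, 37.7])

```text
clock: 5.3
position: [467.1, 391.8, 268.9]
ee_rot: [0.957, -0.274, 0.094, -0.021]
contact_force: [0.4, -0.2, 0.2]
gripper_width: 85.5
```

play_rows(motion=[100, 0, 2.5, 0, -0.1, 5.6, 7.5, 100, 0, 5, 0, -0.3, 11.2, 15.1, 100, 0, 5, 0, -0.3, 11.2, 15.1, 100, 0, 5, 0, -0.3, 11.2, 15.1])

```text
clock: 5.8
position: [467.5, 439.0, 266.3]
ee_rot: [0.989, -0.15, 0.001, -0.001]
contact_force: [-0.8, -1.1, 0.5]
gripper_width: 85.3
```

```bash
python3 - <<'E'
from tgt import *
go([468.5,440,250],down(-17.3)); 
ci=arm.camera_info('wrist'); im,d=arm.get_image('wrist'); W=cloud(d,ci); np.savez('w3.npz',im=im,d=d,W=W); cv2.imwrite('pics/w3.png',im[...,::-1])
k=(W[...,2]>166)&(W[...,2]<185)&(abs(W[...,0]-468)<30)&(abs(W[...,1]-440)<30); print(k.sum(),cv2.minAreaRect(W[k][:,:2].astype(np.float32)),W[k].mean(0))
E
```

```text
clock 5.8 shift cm [ 0.1   0.1  -1.63] turn [-0.06  0.09 -0.1 ] 0.14656700010934867 F [-0.8 -1.1  0.5] w 85.33364857208684 q [ 1.01  0.39  0.11  0.   -1.28  0.26]
1209 ((469.6301574707031, 440.95794677734375), (27.18846893310547, 27.16545867919922), 73.60163116455078) [470.65310071 440.42508237 171.28268181]
```

View pics/w3.png

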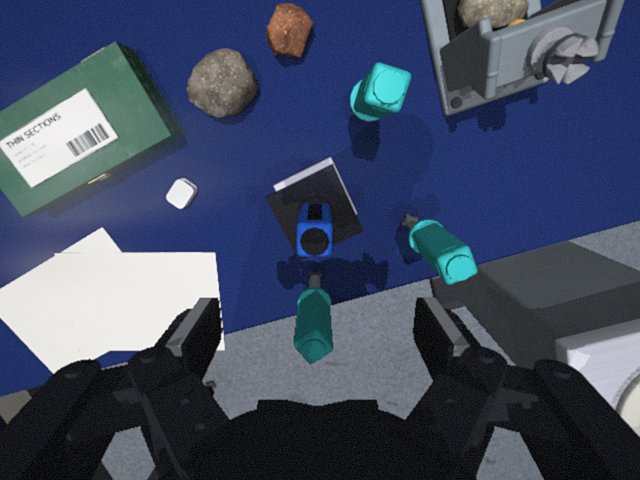

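play_rows(motion=[100, 0.1, 0.1, -5, 0, 0, 0, 100, 0.15, 0.15, -10, 0, 0, 0, 100, 0.15, 0.15, -13, 0, 0, 0, 100, 0.15, 0.15, -15.3, 0, 0, 0, 100, 0.15, 0.15, -15.3, 0, 0, 0])

```text
clock: 6.48
position: [467.9, 438.8, 111.2]
ee_rot: [0.989, -0.149, -0.0, 0.002]
contact_force: [0.5, 0.1, 1.4]
gripper_width: 85.3
```

play_rows(motion=[0, 0, 0, 0, 0, 0, 0, 0, 0, 0, 0, 0, 0, 0, 0, 0, 0, 0, 0, 0, 0, 0, 0, 0, 0, 0, 0, 0, 0, 0, 0, 0, 0, 0, 0])

```text
clock: 7.1
position: [469.4, 440.5, 113.4]
ee_rot: [0.989, -0.149, 0.001, 0.0]
contact_force: [-0.7, -0.1, 4.9]
gripper_width: 27.3
```

```bash
python3 - <<'E'
from tgt import *
go([469,440.5,113],down(-17.3)); 
E
```

```text
clock 7.1 shift cm [-0.04  0.   -0.04] turn [ 0.03  0.12 -0.14] 0.17973428779211595 F [-0.7 -0.1  4.9] w 27.345398576583207 q [ 1.01  0.51 -0.1   0.   -0.96  0.26]
```

play_rows(motion=[0, 0, 0, 2, 0, 0, 0, 0, 0, 0, 6, 0, 0, 0, 0, 0, 0, 11, 0, 0, 0, 0, 0, 0, 16, 0, 0, 0, 0, 0, 0, 20, 0, 0, 0])

```text
clock: 7.72
position: [469.1, 440.0, 313.7]
ee_rot: [0.989, -0.149, 0.001, 0.0]
contact_force: [0.0, 1.0, -2.0]
gripper_width: 27.4
```

```bash
python3 - <<'E'
from tgt import *
floor=head-8*n
L=103
go(head+n*(L+40),scr(-18.5))
ci=arm.camera_info('wrist'); im,d=arm.get_image('wrist'); W=cloud(d,ci); np.savez('w4.npz',im=im,d=d,W=W); cv2.imwrite('pics/w4.png',im[...,::-1])
im,d=arm.get_image('scene'); crop(im,140,180,340,380,'pics/s4.png',3)
E
```

```text
clock 7.725 shift cm [ -0.67 -22.77  -6.21] turn [  0.73 -29.94  -0.  ] 29.949458129676888 F [ 0.  1. -2.] w 27.35768945082993 q [ 1.01  0.38  0.2   0.   -1.39  0.27]
```

View pics/w4.png

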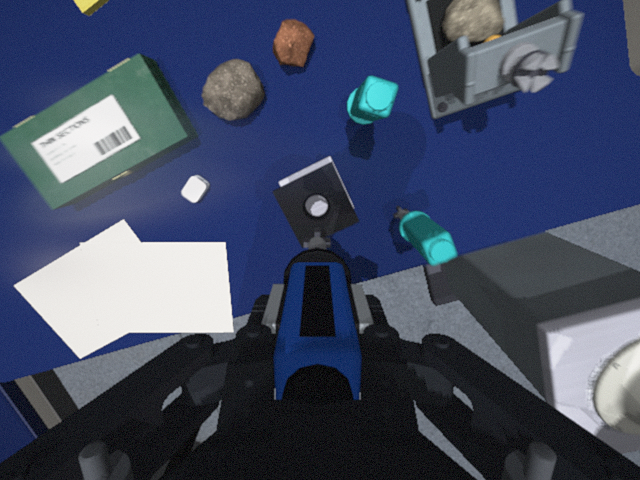

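View pics/s4.png

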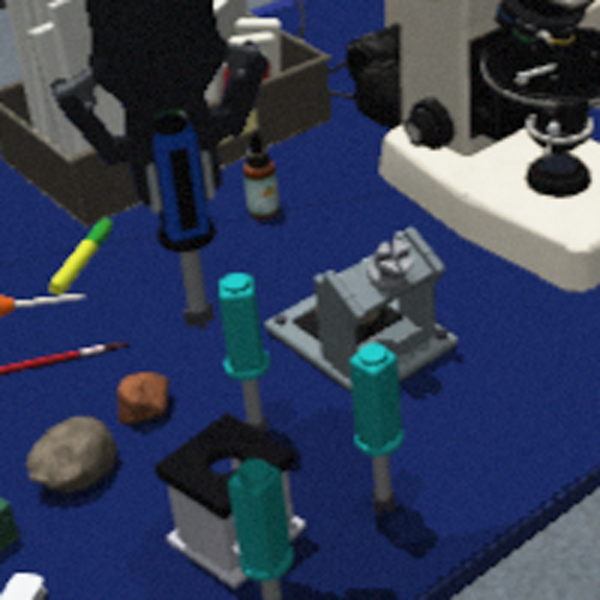

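play_rows(motion=[0, 0, -4, 0, 0.1, -6, 0, 0, 0, -10, 0, 0.3, -12, 0, 0, -0.3, -16, -1, 0.5, -18, 0, 0, -0.7, -21, -3, 0.7, -24, 0, 0, -0.7, -22.8, -5, 0.7, -30, 0])

```text
clock: 8.45
position: [460.2, 209.5, 260.7]
ee_rot: [0.955, -0.145, 0.256, -0.044]
contact_force: [3.0, -1.1, 0.6]
gripper_width: 27.5
```

play_rows(motion=[0, 0, 0, -1.2, 0, 0, 0, 0, 0, 0, -1.2, 0, 0, 0, 0, 0, 0, -1.2, 0, 0, 0])

```text
clock: 8.82
position: [462.8, 213.0, 251.0]
ee_rot: [0.955, -0.145, 0.256, -0.045]
contact_force: [0.1, 0.4, -1.3]
gripper_width: 27.3
```

```bash
python3 - <<'E'
from tgt import *
L=103
go(head+n*(L+40),scr(-18.5))
s=arm.read_state(); T=Rn.from_quat(s['ee_rot']).as_matrix(); tip=s['position']+T[:,2]*L
print('tip exp',tip,'axis off',(tip-head)-((tip-head)@n)*n)
ci=arm.camera_info('wrist'); im,d=arm.get_image('wrist'); W=cloud(d,ci); np.savez('w5.npz',im=im,d=d,W=W,R=ci['R'],t=ci['t']); cv2.imwrite('pics/w5.png',im[...,::-1])
for t in ["driver_tip","screw_head"]:
    for r in arm.place_of(t,'wrist')[:3]: print(t,r)
print('exp uv tip,head',proj(tip,ci),proj(head,ci))
im,d=arm.get_image('scene'); cs=arm.camera_info('scene');print('scene exp',proj(tip,cs),proj(head,cs)); crop(im,190,180,340,300,'pics/s5.png',5)
for t in ["driver_tip","screw_head"]:
    for r in arm.place_of(t,'scene')[:3]: print(t,r)
E
```

```text
clock 8.825 shift cm [-0.03 -0.07  0.06] turn [-0.01  0.1   0.01] 0.09688255594207103 F [ 0.1  0.4 -1.3] w 27.305452599744044 q [ 0.9  -0.03 -0.81  0.78 -0.58 -0.24]
tip exp [514.39440912 214.11833    161.86849933] axis off [0.15913073 0.66282839 0.10050158]
driver_tip {'uv': [322.3, 209.4], 'confidence': 0.74}
driver_tip {'uv': [317.0, 236.8], 'confidence': 0.62}
driver_tip {'uv': [224.3, 263.1], 'confidence': 0.55}
screw_head {'uv': [317.8, 226.6], 'confidence': 0.62}
screw_head {'uv': [317.4, 237.5], 'confidence': 0.18}
exp uv tip,head [316.88124006 237.56074644] [317.67836548 224.49748579]
scene exp [275.55961697 257.7968563 ] [271.34329772 265.36592377]
driver_tip {'uv': [268.4, 346.6], 'confidence': 0.85}
driver_tip {'uv': [274.5, 257.3], 'confidence': 0.61}
driver_tip {'uv': [230.6, 389.8], 'confidence': 0.6}
screw_head {'uv': [272.7, 263.7], 'confidence': 0.54}
```

View pics/w5.png

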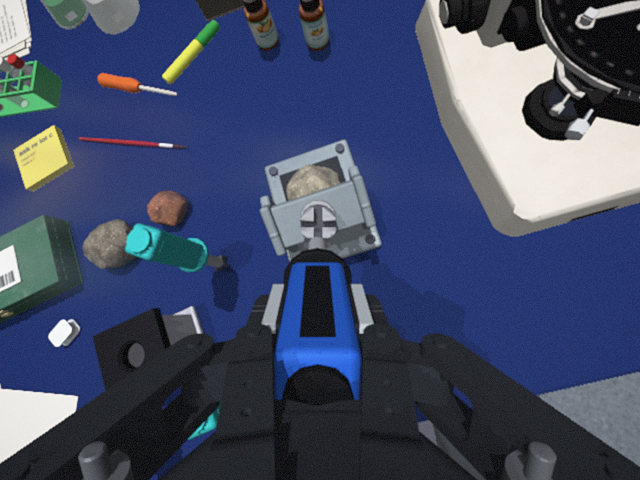

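View pics/s5.png

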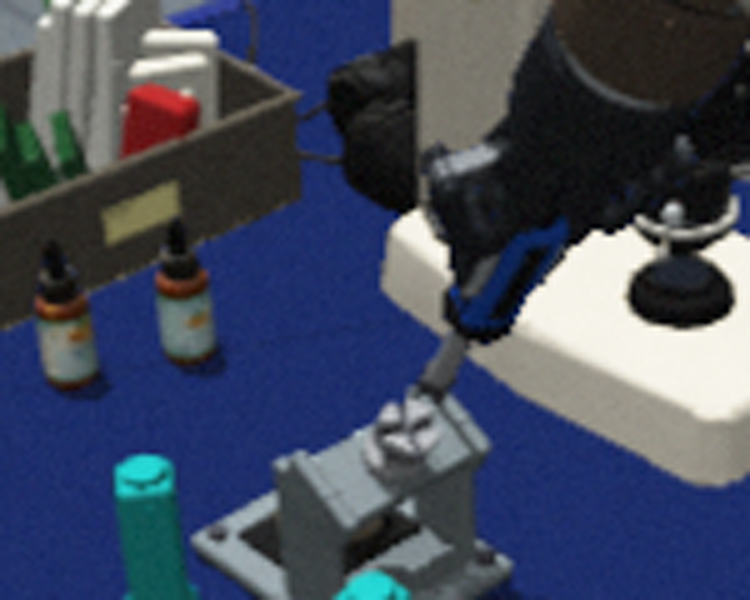

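play_rows(motion=[0, 0.5, -0.04, -0.9, 0, 0, 0, 0, 1.1, -0.02, -1.8, 0, 0, 0, 0, 1.6, -0.02, -2.7, 0, 0, 0, 0, 1.75, -0.02, -3, 0, 0, 0, 0, 1.75, -0.02, -3, 0, 0, 0])

```text
clock: 9.75
position: [479.7, 211.5, 219.8]
ee_rot: [0.955, -0.145, 0.255, -0.044]
contact_force: [0.3, -0.3, -1.7]
gripper_width: 27.0
```

```bash
cat > chk.py <<'E'
from tgt import *
L=103
def chk(a=-18.5,img=None):
    s=arm.read_state(); T=Rn.from_quat(s['ee_rot']).as_matrix(); tip=s['position']+T[:,2]*L
    e=tip-head; print('h',round(e@n,2),'u',round(e@u,2),'v',round(e@v,2),'tilt',np.degrees(np.arccos(-T[:,2]@n)),'roll',np.degrees(np.arctan2(T[:,0]@v,T[:,0]@u)))
    F=s['contact_force']; print('Fn',F@n,'Fu',F@u,'Fv',F@v,'Mz',s['wrist_torque']@n,s['wrist_torque'],'q6',s['joints'][5],'clock',s['clock'],'w',s['gripper_width'])
    if img:
        ci=arm.camera_info('wrist'); im,d=arm.get_image('wrist'); crop(im,257,180,377,270,f'pics/{img}.png',6)
E
python3 - <<'E'
from chk import *
chk(img='w6')
E
```

```text
h 3.87 u -0.85 v -1.35 tilt 0.11397043161893168 roll -18.489970921145645
Fn -1.5606591926107323 Fu -0.6069539402203746 Fv -0.2778594554676259 Mz -0.04543422051149061 [-0.00645879  1.16657029 -0.04097075] q6 -0.3346456707306961 clock 9.75 w 26.960380715255443
```

View pics/w6.png

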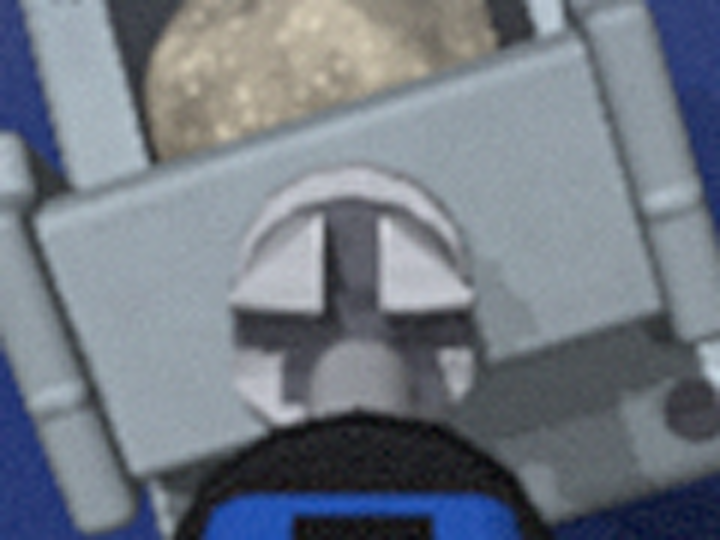

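play_rows(motion=[0, 0.07, 0.13, 0.04, 0, 0, 0, 0, 0.17, 0.13, -0.13, 0, 0, 0, 0, 0.24, 0.13, -0.25, 0, 0, 0, 0, 0.24, 0.13, -0.25, 0, 0, 0])

```text
clock: 10.3
position: [482.0, 213.1, 217.7]
ee_rot: [0.955, -0.144, 0.256, -0.044]
contact_force: [0.2, 0.4, -2.1]
gripper_width: 27.4
```

```bash
python3 - <<'E'
from chk import *
chk(img='w7')
E
```

```text
h 0.86 u 0.16 v 0.24 tilt 0.08980604919141127 roll -18.47890274686548
Fn -1.9086315530748985 Fu -0.8919607299253844 Fv 0.3921964823888205 Mz -0.013746067227482124 [-0.01453655  1.19671921 -0.00864943] q6 -0.3446516038870866 clock 10.3 w 27.361582146298776
```

View pics/w7.png

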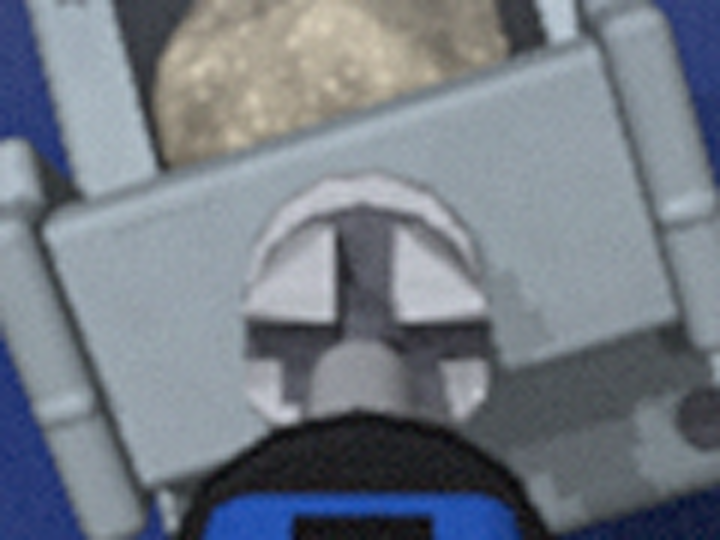

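The bit is centred over the slot: shank at x=360, slot at x=365. I'll push it in.

play_rows(motion=[0, 0.1, 0, -0.17, 0, 0, 0, 0, 0.2, 0, -0.35, 0, 0, 0, 0, 0.3, 0, -0.52, 0, 0, 0, 0, 0.4, 0, -0.69, 0, 0, 0, 0, 0.4, 0, -0.69, 0, 0, 0])

```text
clock: 10.98
position: [486.0, 213.1, 211.6]
ee_rot: [0.955, -0.144, 0.256, -0.044]
contact_force: [-5.9, -2.2, 5.0]
gripper_width: 27.3
```

```bash
python3 - <<'E'
from chk import *
chk(img='w8')
im,d=arm.get_image('scene'); crop(im,190,180,340,300,'pics/s8.png',5)
E
```

```text
h -6.41 u 0.72 v 0.18 tilt 0.13812230569801598 roll -18.48327542414837
Fn 7.323493614127506 Fu -2.5999981973757884 Fv -2.056706247924963 Mz -0.003382152018628737 [-0.30539049  2.12670283 -0.15243491] q6 -0.37400381190426696 clock 10.975 w 27.257731992501743
```

View pics/w8.png

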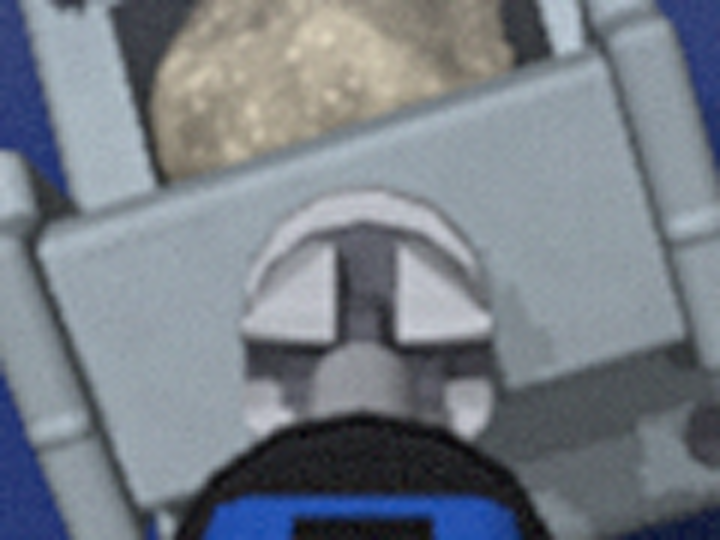

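play_rows(motion=[0, 0.03, 0, -0.12, 0, 0, 0, 0, 0.03, 0, -0.12, 0, 0, 0])

```text
clock: 11.32
position: [486.2, 213.1, 211.5]
ee_rot: [0.955, -0.144, 0.257, -0.045]
contact_force: [-13.6, -2.1, 11.3]
gripper_width: 27.4
```

```bash
python3 - <<'E'
from chk import *
chk()
E
```

```text
h -6.62 u 0.98 v 0.21 tilt 0.22501382465255998 roll -18.48696465077099
Fn 16.64580729436549 Fu -6.145621353118991 Fv -1.814638977759915 Mz -0.010926617649133137 [-0.63462834  3.28501048 -0.33607628] q6 -0.3800989744436297 clock 11.325 w 27.413379329994566
```

View pics/s8.png

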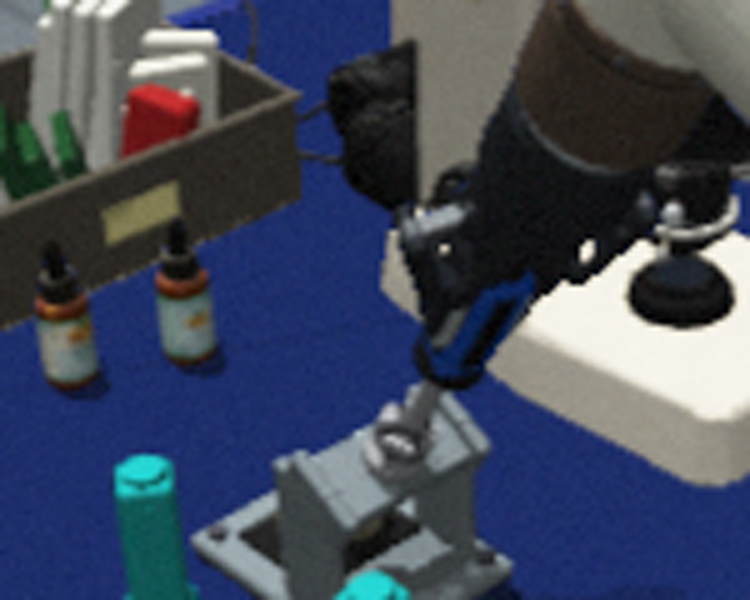

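play_rows(motion=[0, -0.05, 0, -0.03, 4, 0.1, -6.9, 0, -0.05, 0, -0.03, 8, 0.2, -13.9, 0, -0.04, 0, -0.05, 12, 0.3, -20.8, 0, -0.03, 0, -0.07, 16, 0.4, -27.7, 0, -0.03, 0, -0.07, 16, 0.4, -27.7])

```text
clock: 11.95
position: [486.5, 213.0, 210.8]
ee_rot: [0.878, -0.402, 0.234, -0.113]
contact_force: [-8.7, -3.1, 8.3]
gripper_width: 26.8
```

```bash
python3 - <<'E'
from chk import *
chk(img='w9')
E
```

```text
h -7.28 u 0.76 v 0.02 tilt 0.1758979394176615 roll -50.54161494165633
Fn 11.558285784502383 Fu -3.470741916337952 Fv -2.943335030383097 Mz 0.048876751510275686 [-0.76518512  1.85039067 -0.36109878] q6 -0.938860341041914 clock 11.95 w 26.82281789343116
```

View pics/w9.png

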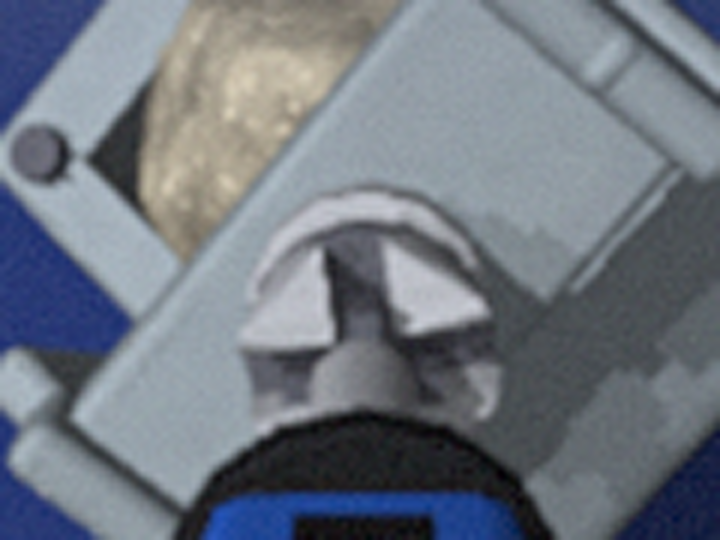

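play_rows(motion=[0, -0.02, 0, -0.04, 4, 0.1, -6.9, 0, -0.01, 0, -0.07, 8, 0.2, -13.9, 0, 0.01, 0, -0.09, 12, 0.3, -20.8, 0, 0.02, 0, -0.11, 16, 0.4, -27.7, 0, 0.03, 0, -0.13, 20, 0.5, -34.6])

```text
clock: 12.62
position: [486.8, 212.7, 209.5]
ee_rot: [0.686, -0.679, 0.181, -0.186]
contact_force: [-7.0, -3.5, 8.8]
gripper_width: 27.2
```

```bash
python3 - <<'E'
from chk import *
chk(img='w10')
E
```

```text
h -8.6 u 0.31 v -0.23 tilt 0.10524802871272802 roll -90.71599260782024
Fn 11.16386759701713 Fu -1.7069685036565658 Fv -3.303957314486943 Mz 0.1625212182955225 [-0.9660076   1.65434114 -0.34834913] q6 -1.6418447833788306 clock 12.625 w 27.22797992601694
```

play_rows(motion=[0, 0, 0, 0, 3, 0.1, -5.2, 0, 0.01, 0.01, -0.02, 6, 0.15, -10.4, 0, 0.02, 0.01, -0.04, 9, 0.2, -15.6, 0, 0.02, 0.01, -0.04, 9, 0.2, -15.6])

```text
clock: 13.18
position: [486.5, 212.5, 209.1]
ee_rot: [-0.576, 0.775, -0.151, 0.211]
contact_force: [-11.5, -4.5, 13.8]
gripper_width: 27.4
```

```bash
python3 - <<'E'
from chk import *
chk(img='w11')
E
```

```text
h -8.77 u -0.15 v -0.53 tilt 0.17541761839170866 roll -108.05513639345335
Fn 17.805486856435873 Fu -3.159638895988101 Fv -4.2803697003620975 Mz 1.507481603782344 [-2.14529865  2.49779925  0.53498356] q6 -1.9499307768161263 clock 13.175 w 27.375994760969757
```

View pics/w11.png

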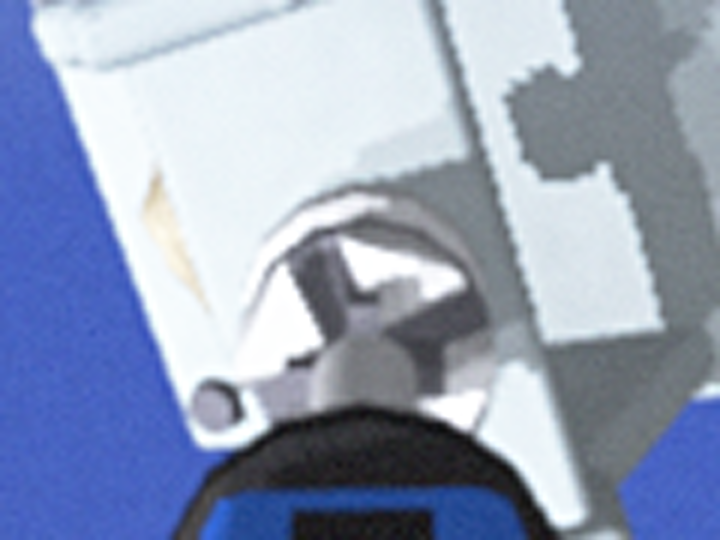

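play_rows(motion=[0, 0, 0.03, 0.05, -3, -0.1, 5.2, 0, -0.02, 0.05, 0.08, -6, -0.15, 10.4, 0, -0.02, 0.05, 0.08, -7.5, -0.2, 13, 0, -0.02, 0.05, 0.08, -7.5, -0.2, 13])

```text
clock: 13.72
position: [486.7, 213.0, 209.4]
ee_rot: [-0.67, 0.696, -0.176, 0.19]
contact_force: [-5.1, -2.4, 7.5]
gripper_width: 27.6
```

```bash
python3 - <<'E'
from chk import *
chk(img='w12')
E
```

```text
h -8.63 u 0.07 v -0.0 tilt 0.11187027301817966 roll -93.475555371113
Fn 9.026303218192247 Fu -0.6821522227907878 Fv -2.2799774969279314 Mz 0.012707034215126159 [-0.79983827  1.61259259 -0.42596941] q6 -1.6903325691246551 clock 13.725 w 27.564795349007767
```

View pics/w12.png

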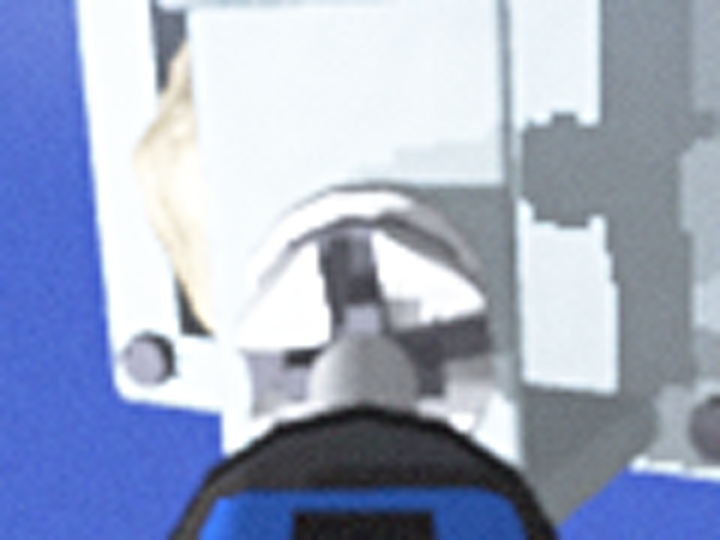

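play_rows(motion=[0, 0, 0, 0.02, -3, -0.05, 5, 0, -0.2, 0, 0.4, -3, -0.05, 5, 0, -0.8, -0.02, 1.4, -3, -0.05, 5, 0, -1.6, -0.04, 2.8, -3, -0.05, 5, 0, -2.6, -0.05, 4.5, -3, -0.05, 5])

```text
clock: 14.4
position: [459.8, 213.1, 252.9]
ee_rot: [0.704, -0.662, 0.184, -0.18]
contact_force: [0.5, -0.3, -0.8]
gripper_width: 27.3
```

```bash
python3 - <<'E'
from chk import *
chk()
im,d=arm.get_image('wrist'); ci=arm.camera_info('wrist'); np.savez('w13.npz',im=im,d=d,R=ci['R'],t=ci['t']); cv2.imwrite('pics/w13.png',im[...,::-1])
for hh in (128,):
    h2=head-2.2*n
    g=np.linspace(-25,25,501); A,B=np.meshgrid(g,g); p=proj(h2+A[...,None]*u+B[...,None]*v,ci).astype(np.float32)
    r=cv2.remap(im,p[...,0],p[...,1],cv2.INTER_CUBIC); cv2.imwrite('pics/rect13.png',r[...,::-1])
go([469,440.5,350],down(-17.3)); go([469,440.5,350],down(-107.3))
E
```

```text
h 42.5 u -1.78 v 0.62 tilt 0.1999066606944327 roll -87.71656491800171
Fn -0.9364659559839654 Fu 0.03287786480349918 Fv -0.2938706824264584 Mz 0.02911542749795385 [0.02744445 1.11564441 0.06401757] q6 -1.4426365960154868 clock 14.4 w 27.34240090616246
clock 14.45 shift cm [ 0.9  22.64  9.42] turn [-18.78  25.82  67.47] 74.64273540772996 F [-0.6  0.1  0.1] w 27.509773584851384 q [ 0.91 -0.04 -0.8   0.76 -0.6  -1.44]
clock 14.45 shift cm [ 0.9  22.64  9.42] turn [  4.71  29.85 -20.37] 36.444402235322876 F [-0.6  0.1  0.1] w 27.509773584851384 q [ 0.91 -0.04 -0.8   0.76 -0.6  -1.44]
```

View pics/w13.png

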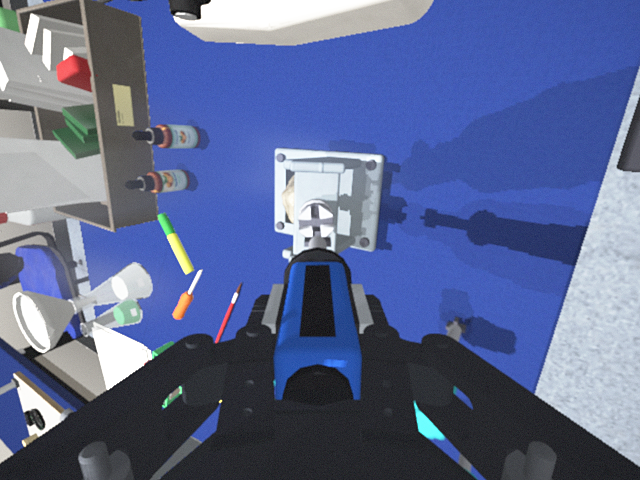

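View pics/rect13.png

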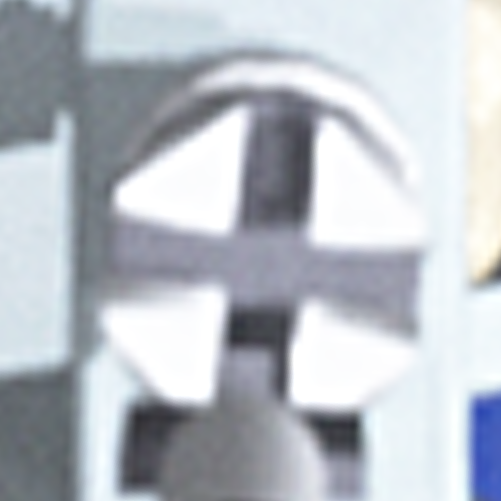

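play_rows(motion=[0, -0.3, 0, 4, 1, 6, -4, 0, 0, 4.5, 7, 2, 12, -8, 0, 0.2, 10, 7.5, 3, 18, -12, 0, 0.5, 15.5, 7.5, 4, 24, -16, 0, 0.9, 20.5, 7.5, 4.7, 29.8, -20.4])

```text
clock: 15.08
position: [469.5, 420.6, 327.5]
ee_rot: [-0.592, 0.806, 0.001, -0.003]
contact_force: [0.3, 0.7, -1.5]
gripper_width: 26.9
```

play_rows(motion=[0, 0, 2.1, 0, 0, 0, 0, 0, 0, 2.1, 0, 0, 0, 0, 0, 0, 2.1, 0, 0, 0, 0])

```text
clock: 15.45
position: [469.3, 438.7, 327.6]
ee_rot: [-0.593, 0.805, -0.001, -0.002]
contact_force: [0.0, -0.2, -0.5]
gripper_width: 27.4
```

```bash
python3 - <<'E'
from chk import *
go([469,440.5,330],down(-107.3))
im,d=arm.get_image('wrist'); ci=arm.camera_info('wrist'); W=cloud(d,ci); cv2.imwrite('pics/w14.png',im[...,::-1])
for t in ["stand_hole","driver_tip"]:
    for r in arm.place_of(t,'wrist')[:3]: print(t,r,atz(r['uv'],ci,85))
s=arm.read_state(); T=Rn.from_quat(s['ee_rot']).as_matrix(); print('tip exp',proj(s['position']+T[:,2]*L,ci))
im,d=arm.get_image('top'); ct=arm.camera_info('top'); crop(im,140,190,310,320,'pics/t14.png')
for r in arm.place_of('stand_hole','top')[:2]: print(r,atz(r['uv'],ct,85))
k=(abs(W[...,2]-85)<4)&(abs(W[...,0]-469)<55)&(abs(W[...,1]-440)<55); print(k.sum(),cv2.minAreaRect(W[k][:,:2].astype(np.float32)))
E
```

```text
clock 15.45 shift cm [-0.03  0.18  0.24] turn [ 0.22 -0.16 -0.07] 0.27658926787677707 F [ 0.  -0.2 -0.5] w 27.357168015175393 q [ 1.    0.37  0.23 -0.   -1.43 -1.3 ]
stand_hole {'uv': [316.7, 203.8], 'confidence': 0.55} [470.15940412 439.11655073  85.        ]
driver_tip {'uv': [242.3, 157.0], 'confidence': 0.97} [534.55818877 362.85179176  85.        ]
driver_tip {'uv': [389.5, 196.1], 'confidence': 0.72} [386.03790394 455.72237685  85.        ]
tip exp [317.5668243  237.85781837]
{'uv': [193.6, 262.3], 'confidence': 0.67} [467.19835129 440.06013243  85.        ]
{'uv': [177.3, 259.9], 'confidence': 0.54} [474.89724226 490.44684828  85.        ]
3361 ((468.18798828125, 441.1941833496094), (73.98457336425781, 74.71764373779297), 8.713645935058594)
```

View pics/w14.png

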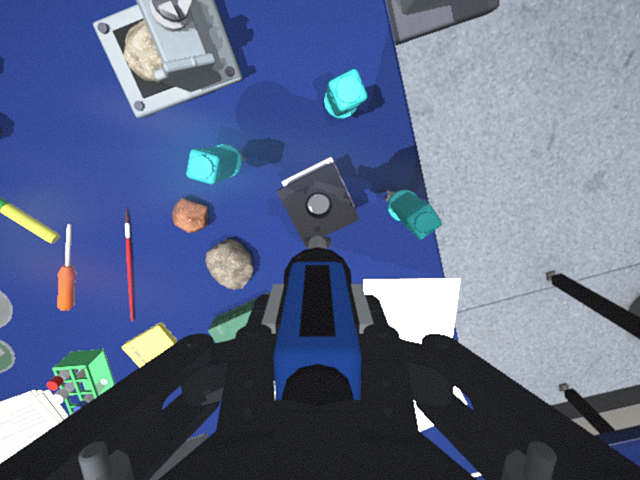

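View pics/t14.png

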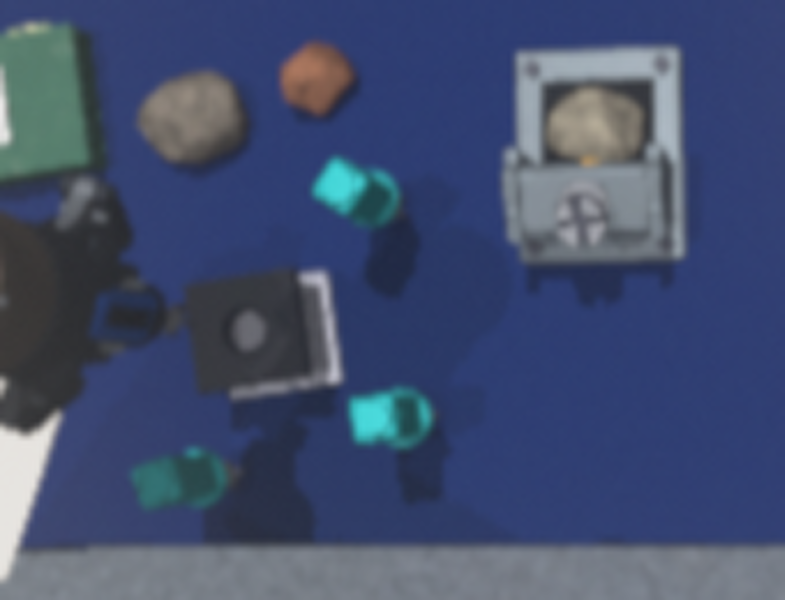

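play_rows(motion=[0, 0, 0.15, -5, 0.2, -0.1, 0, 0, 0, 0.15, -9, 0.2, -0.1, 0, 0, 0, 0.15, -12, 0.2, -0.1, 0, 0, 0, 0.15, -12, 0.2, -0.1, 0, 0, 0, 0.15, -12, 0.2, -0.1, 0])

```text
clock: 16.32
position: [470.2, 441.3, 210.2]
ee_rot: [-0.594, 0.805, 0.001, 0.002]
contact_force: [0.1, 0.2, -0.5]
gripper_width: 27.2
```

```bash
python3 - <<'E'
from chk import *
go([469,440.4,115],down(-107.3))
im,d=arm.get_image('wrist'); crop(im,257,170,377,260,'pics/w15.png',6)
E
```

```text
clock 16.325 shift cm [-0.12 -0.09 -9.52] turn [-0.17  0.11 -0.13] 0.245569430043005 F [ 0.1  0.2 -0.5] w 27.154541141185096 q [ 1.    0.43  0.03  0.   -1.16 -1.3 ]
```

View pics/w15.png

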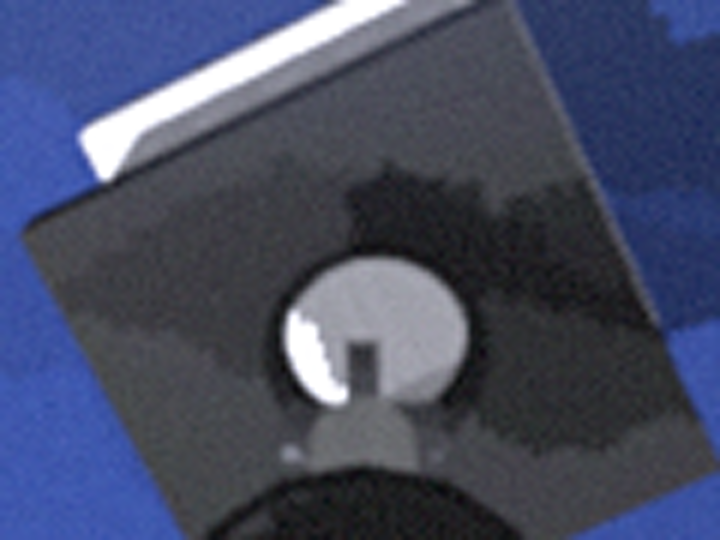

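```bash
python3 - <<'E'
from chk import *
ci=arm.camera_info('wrist'); s=arm.read_state(); print(s['position'])
for c in [(377,330),(377,320),(377,340)]: print(atz((257+c[0]/6,170+c[1]/6),ci,84))
tip=s['position']+np.array([0,0,-103]); p=proj(tip,ci); print('tip px crop',(p-[257,170])*6)
E
```

```text
[470.18582504 441.5392823  210.52713791]
[467.62081346 439.01368009  84.        ]
[467.19694468 437.63338533  84.        ]
[468.04601637 440.39831931  84.        ]
tip px crop [364.89451645 401.9878044 ]
```

play_rows(motion=[0, -0.17, 0, -0.5, 0, 0, 0, 0, -0.17, 0, -2, 0, 0, 0, 0, -0.17, 0, -4, 0, 0, 0, 0, -0.17, 0, -4, 0, 0, 0])

```text
clock: 16.88
position: [466.7, 439.6, 165.5]
ee_rot: [-0.593, 0.805, -0.0, -0.003]
contact_force: [-0.6, 0.3, -1.6]
gripper_width: 27.2
```

```bash
python3 - <<'E'
from chk import *
go([468.5,441,115],down(-107.3))
im,d=arm.get_image('wrist'); crop(im,257,170,377,260,'pics/w16.png',6)
E
```

```text
clock 16.875 shift cm [ 0.18  0.14 -5.05] turn [ 0.19 -0.22 -0.1 ] 0.3114655327714971 F [-0.6  0.3 -1.6] w 27.224507018469026 q [ 1.01  0.46 -0.04 -0.   -1.07 -1.31]
```

View pics/w16.png

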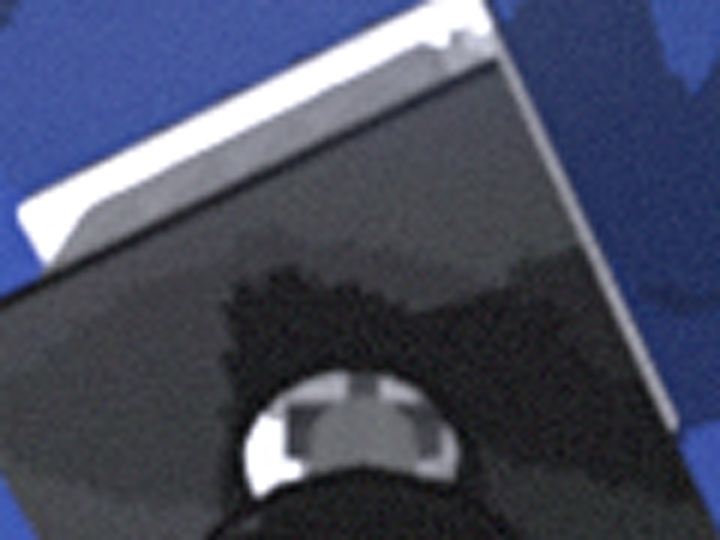

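play_rows(motion=[0, 0.08, 0.1, -1, 0, 0, 0, 0, 0.08, 0.1, -2.5, 0, 0, 0, 0, 0.08, 0.1, -4, 0, 0, 0, 0, 0.08, 0.1, -4.5, 0, 0, 0, 0, 0.08, 0.1, -4.5, 0, 0, 0])

```text
clock: 17.55
position: [468.4, 441.6, 122.5]
ee_rot: [-0.594, 0.805, 0.0, -0.0]
contact_force: [0.6, -0.1, -1.3]
gripper_width: 27.5
```

```bash
python3 - <<'E'
from chk import *
go([468.5,441,115],down(-107.3))
im,d=arm.get_image('wrist'); crop(im,227,170,407,305,'pics/w17.png',4)
E
```

```text
clock 17.55 shift cm [ 0.01 -0.06 -0.75] turn [ 0.01 -0.06 -0.13] 0.1422579392263229 F [ 0.6 -0.1 -1.3] w 27.538588937604764 q [ 1.01  0.51 -0.08 -0.   -0.98 -1.31]
```

View pics/w17.png

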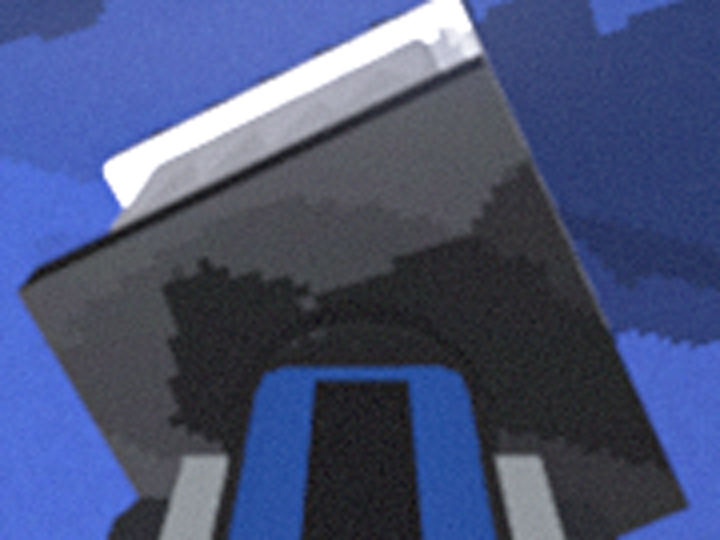

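Not down on the top yet; lower slowly until contact.

play_rows(motion=[0, 0, -0.05, -0.3, 0, 0, 0, 0, 0, -0.05, -0.6, 0, 0, 0, 0, 0, -0.05, -0.8, 0, 0, 0, 0, 0, -0.05, -0.8, 0, 0, 0])

```text
clock: 18.1
position: [468.4, 441.2, 114.9]
ee_rot: [-0.594, 0.805, 0.0, -0.0]
contact_force: [0.9, 1.0, -1.1]
gripper_width: 27.2
```

```bash
python3 - <<'E'
from chk import *
go([468.5,441,113],down(-107.3))
E
```

```text
clock 18.1 shift cm [ 0.01 -0.02 -0.19] turn [-0.03 -0.04 -0.12] 0.133917877829743 F [ 0.9  1.  -1.1] w 27.247415341101874 q [ 1.01  0.51 -0.09 -0.   -0.96 -1.31]
```

play_rows(motion=[0, 0, 0, -0.1, 0, 0, 0, 0, 0, 0, -0.2, 0, 0, 0, 0, 0, 0, -0.3, 0, 0, 0, 0, 0, 0, -0.3, 0, 0, 0])

```text
clock: 18.6
position: [468.6, 441.4, 113.6]
ee_rot: [-0.594, 0.805, 0.0, 0.0]
contact_force: [-1.7, -1.2, 5.1]
gripper_width: 27.4
```

```bash
python3 - <<'E'
from chk import *
go([468.5,441,113],down(-107.3))
im,d=arm.get_image('wrist'); crop(im,227,170,407,305,'pics/w18.png',4)
E
```

```text
clock 18.6 shift cm [-0.01 -0.04 -0.06] turn [-0.07  0.01 -0.14] 0.15963616699239935 F [-1.7 -1.2  5.1] w 27.36286589535982 q [ 1.01  0.51 -0.1  -0.   -0.96 -1.31]
```

View pics/w18.png

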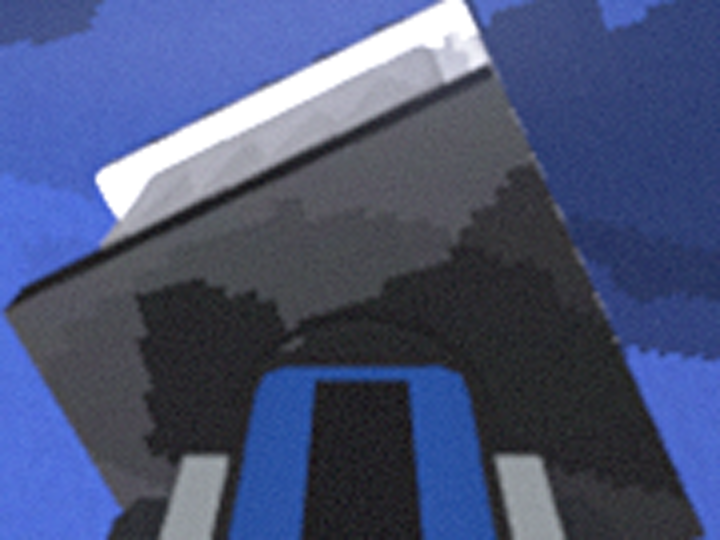

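Contact came at TCP z = 113.6, matching the original 113.4, so the flange is seated. I'll release.

play_rows(motion=[60, 0, 0, 0.1, 0, 0, 0, 60, 0, 0, 0.1, 0, 0, 0, 85, 0, 0, 0.1, 0, 0, 0, 85, 0, 0, 0.1, 0, 0, 0, 85, 0, 0, 0.1, 0, 0, 0])

```text
clock: 19.27
position: [468.5, 441.3, 113.0]
ee_rot: [-0.594, 0.805, 0.0, -0.0]
contact_force: [-0.0, 0.4, -0.3]
gripper_width: 72.6
```

play_rows(motion=[85, 0, 0, 1.5, 0, 0, 0, 85, 0, 0, 5, 0, 0, 0, 85, 0, 0, 10, 0, 0, 0, 85, 0, 0, 15, 0, 0, 0, 85, 0, 0, 15, 0, 0, 0])

```text
clock: 19.9
position: [470.2, 443.0, 270.3]
ee_rot: [-0.594, 0.805, 0.002, 0.006]
contact_force: [-0.9, 0.6, -0.6]
gripper_width: 72.4
```

```bash
python3 - <<'E'
from chk import *
go([468.5,441,113],down(-107.3))
ci=arm.camera_info('wrist'); im,d=arm.get_image('wrist'); W=cloud(d,ci); cv2.imwrite('pics/w19.png',im[...,::-1])
k=(W[...,2]>166)&(W[...,2]<185)&(abs(W[...,0]-468)<30)&(abs(W[...,1]-440)<30); print(k.sum(),cv2.minAreaRect(W[k][:,:2].astype(np.float32)),W[k].mean(0),np.median(W[k][:,2]))
im,d=arm.get_image('scene'); crop(im,140,180,340,380,'pics/s19.png',3)
E
```

```text
clock 19.9 shift cm [ -0.17  -0.2  -15.73] turn [-0.6   0.45 -0.16] 0.7606386434628909 F [-0.9  0.6 -0.6] w 72.37803159000784 q [ 1.01  0.39  0.12  0.   -1.28 -1.31]
1187 ((469.0146789550781, 442.15631103515625), (27.914350509643555, 27.37202262878418), 73.45028686523438) [468.38836486 440.58552373 171.30242997] 172.38477490403784
```

View pics/w19.png

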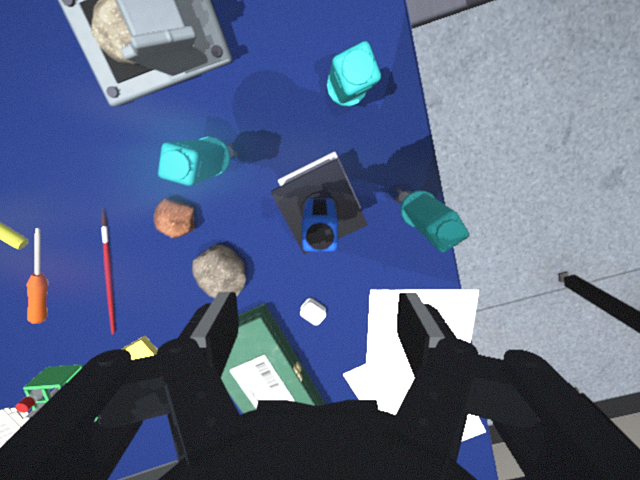

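View pics/s19.png

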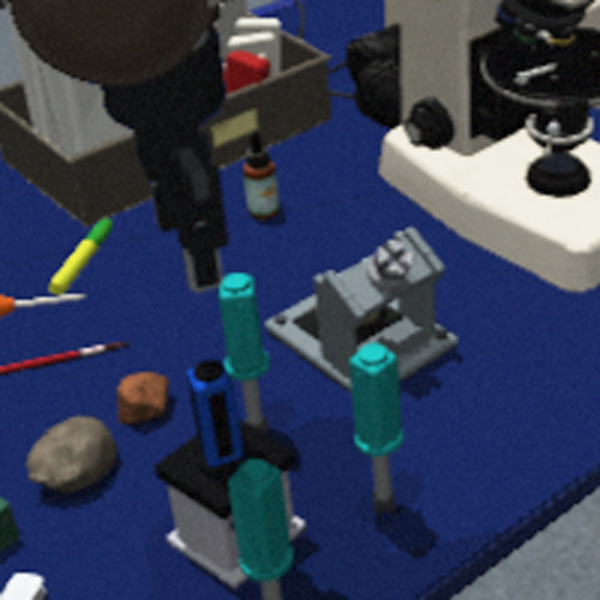

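The driver stands upright in the hole at wrist (319,235), with cap height and position as at the start. Nothing else has moved.

play_rows(motion=[85, 0, 0, 0, 0, 0, 0, 85, 0, 0, 0, 0, 0, 0])

```text
clock: 20.25
position: [468.2, 440.9, 261.8]
ee_rot: [-0.594, 0.805, 0.0, -0.001]
contact_force: [-0.2, 0.3, 0.3]
gripper_width: 72.7
```

```bash
python3 - <<'E'
from bench import arm
print(arm.job_done(), arm.read_state()['contact_force'])
E
```

```text
the job is handed in; nothing more can be done
the job is handed in; nothing more can be done
```

The screw is driven in, the blue driver is back upright in its stand, and I handed the job in at about 20 s. No verdict came back, so what follows rests on my own measurements.

- **Seating:** I seated the bit in line with the screw, with the tool about 0.2° off axis. It bottomed in the recess with about 17 N before I turned it. My depth estimate stopped at 6.6 mm instead of 8 mm. That is within the 5 mm limit, and I put it down to measurement error.
- **Driving:** I turned clockwise until the torque rose steeply to about 1.5 N m, against 0.12 N m to turn it. The slots turned about 65°, which is roughly 2.15 mm of travel, and that matches the measured drop of the driver. I never read the screw depth directly. Calling it the stop rests on that torque rise.
- **Driver returned:** The flange touched down at the same tool height as the original grasp (113.6 mm against 113.4 mm). After I let go, the driver's top was at (469, 442) mm, within about 2 mm of where it started, and it looked upright.
- **Bystanders:** The brown rock and the look-alikes looked unmoved in the pictures. I did not take a last close look at the marker or the loupe, but the arm made no contact near either.

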